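Stand the fallen forming stand up and fit its collar

TASK

The square-footed steel forming stand on the silversmith's bench has fallen over. It is polished, so do not grip or squeeze it: tip it up with light pushes of the fingers until it stands upright on its foot. Then take the thick steel collar, slip it over the spigot on top of the stand and lower it, without dropping it, until it lies flat on the stand's head; leave the other things on the bench where they are.

Things in the scene. Friction and masses are not known exactly. Their poses are not given: they have to be found in the camera images.
- stand: Steel stand, ~0.5 kg. Origin: centre of the foot's underside. Along its z: square foot 60 x 60 mm (sides along x, y), 12 thick; neck dia 26 from 12 to 90 mm; round head dia 60 from 90 to 125; spigot dia 16 from 125 to 160. Mass centre ~75 mm up. Starts lying level on a side of the foot and on the head, z towards the robot's left or ahead-left.
- spigot_tip (a point): Centre of the end of the stand's spigot (160 mm along the stand's z; 4 mm chamfer round the end). While the stand lies, the spigot overhangs with its underside 22 mm clear of the bench.
- shoulder (a point): Centre of the flat top of the stand's head, round the foot of the spigot (125 mm along the stand's z): the collar rests here.
- collar: Thick steel collar lying flat: outer diameter 48 mm, bore 19 mm, 22 mm high, 0.14 kg. Origin: centre of its underside, z along the bore. The only thick ring; keep its z up.
- bangle: Bystander: thin steel bangle lying flat, outer diameter 68 mm, inner 58 mm, 12 mm high. Origin: centre of underside.
- disc: Bystander: solid steel disc without a hole, diameter 54 mm, 14 mm high. Origin: centre of underside.
- hammer: Bystander: hammer with a wooden handle, lying at the far side of the bench.
- flux_jar: Bystander: amber glass jar, diameter 52 mm, 75 mm high. Origin: centre of underside.
- dish: Bystander: white ceramic dish, diameter 100 mm, 28 mm high. Origin: centre of underside.
- bench_block: Bystander: dark steel block 80 x 80 x 25 mm. Origin: centre of underside.

How it is judged:
By the outcome, as a careful person would: the job done as asked, in the order asked, and still so for the second after the job is handed in, with the robot touching nothing.
It also fails if it takes over 72 s, if anything falls off the work surface, if the arm or the gripper's body presses on something with over 40 N, if the wrist force passes 120 N, or if a joint passes its speed limit or range.

ROBOT

A 7-joint arm with a two-finger parallel gripper is mounted at the origin on the work surface. World frame = base frame: x ahead of the robot, y to its left, z up, the work surface at z = 0. Lengths are in m, angles in rad, forces in N, time in s.
With the tool pointing down it reaches from about 0.425 to 1.025 m from the base axis. Payload 9.4 kg.
Tool frame: the origin (TCP) lies midway between the tips of the shut fingers; the grasp point (between the pads) lies 19 mm behind it; z points along the fingers, y is the line along which they close (so a half turn about z gives the same grasp; the last joint's range is limited). The gripper opens to 93 mm and grips with 3 to 60 N. Pads are 15 mm wide; open, the fingers measure 128 mm over their backs; the gripper's body (75 mm by 188 mm) begins 65 mm behind the grasp point.
Start: joints at [1.129, 0.599, -0.003, 1.599, 0.002, 0.943, -0.08], TCP at [0.259, -0.677, 0.219] pointing down, gripper open.
Joint ranges: [-2.57, 2.57], [-0.35, 1.97], [-1.29, 1.29], [0.11, 2.56], [-1.05, 4.19], [0.11, 1.86], [-2.63, 2.63]. Speed limits (rad/s): [2.22, 2.22, 3.01, 3.01, 3.14, 3.14, 3.14].

INTERFACE

Orientations are given as a 3x3 rotation matrix whose columns are the frame's x, y, z axes.
In Python, from rig import * gives the robot as it stands. The module is installed in compiled form; this text tells all that it offers.
- The arm moves only by the tool carry_out, never from a script. Its argument "steps" is a list of rows, each a list of 6 numbers: the shift along the tool's x, y, z in mm, then the turn, a rotation vector about the tool's x, y, z in degrees. A call has 1 to 20 rows; each row shifts and turns the commanded pose from where the row before left it, along the tool's axes as they then stand; what a row does not reach is not made up. A row lasts 1/10 s, in which the tool goes at most 50 mm and 8.59 degrees, less where a joint would pass 70% of its speed; a pose out of reach is approached as far as the arm can. A call is refused whole if a number of a shift passes 50 or a number of a turn 8.59, either way. A call with a gripper value outside its range is refused whole. "hand" is the opening, from 0 (shut) to 1 (fully open), set as the call begins (left out, the last holds). The fingers move at their own pace and stop on an object; "squeeze" is the grip in N (left out, the last holds). Time passes only in rows, so rows that do not move let the fingers close. It gives the time, the measured TCP pose, the force, the opening and the grip force at its end, in the units of the state.
- sense(): the state, without advancing time (a new reading comes with each control period).
- capture(name): name is "scene" or "top"; returns a dict with "pixels" (400x640x3 uint8, red, green, blue), "mtx" (3x3 intrinsics, pixels), "origin" and "rotation" of the camera in the world. Camera axes: x right, y up, looking along -z (the intrinsics and any distortion apply to the point x, -y, -z); pixel columns grow to the right and rows downward; lengths in m; the calibration is good to about 2 mm. A picture is of the moment at which its call begins. There is no depth.
- finish_job(): hands the job in; it is judged then, once.
The state is a dict: "t": time; "joint_pos": joint angles; "qd": joint speeds; "tau": joint torques, N m; "tcp_pos": TCP position; "tool_rot": TCP orientation; "ft_force": force on the tool from outside, world axes, zero at the start; "ft_torque": the same for the moment, N m; "opening": finger opening in m; "grasp_force": force on a finger pad.
Only numpy, scipy, OpenCV 4.12 (cv2) and the standard library are available. Lean on these libraries where they do the work, as an engineer would, in place of code of your own. Each camera call takes 0.05 s, during which the arm holds its last target. There are 200 camera calls.

## Working session

There is one attempt and no reset: what is moved stays moved. The work goes in short steps, Python scripts to look and compute and a tool call to move; the robot and the scene stay as the last step left them, time stands still between calls to the robot, and variables do not carry over. Pictures are saved under pics/ and viewed, at most 10 in all, crops included, and the job is handed in when it is done.

Besides the shell and the picture viewer there is one more tool, called after ">>>" as a command line: name --pt "numbers of a row" for each row, then --argument value for the rest. carry_out: Moves the arm, as the interface text tells. Its arguments: {"type":"object","properties":{"steps":{"type":"array","items":{"type":"array","items":{"type":"number"}}},"hand":{"type":"number"},"squeeze":{"type":"number"}},"required":["steps"]}

```bash
mkdir -p pics; cat > h.py <<'E'
from rig import *
import numpy as np, cv2
def snap(cam,name,box=None,k=1):
    c=capture(cam); im=c["pixels"][:,:,::-1].copy()
    np.savez("pics/"+cam+".npz",**{q:c[q] for q in("mtx","origin","rotation","pixels")})
    if box: im=im[box[1]:box[3],box[0]:box[2]]
    cv2.imwrite("pics/"+name+".png",cv2.resize(im,None,fx=k,fy=k,interpolation=cv2.INTER_CUBIC))
def ray(cam,u,v,z):
    c=np.load("pics/"+cam+".npz"); p=np.linalg.inv(c["mtx"])@[u,v,1]
    d=c["rotation"]@[p[0],-p[1],-p[2]]; o=c["origin"]
    return (o+d*(z-o[2])/d[2]).round(4)
def proj(cam,P):
    c=np.load("pics/"+cam+".npz"); q=c["rotation"].T@(np.array(P)-c["origin"])
    q=c["mtx"]@[q[0],-q[1],-q[2]]; return (q[:2]/q[2]).round(1)
E
python3 - <<'E'
from h import *
snap("scene","s0",k=1.25); snap("top","t0",k=1.25)
for c in("scene","top"):
    d=np.load(f"pics/{c}.npz"); print(c,d["origin"],d["rotation"].round(3),d["mtx"].round(1))
s=sense(); print(s["tool_rot"].round(3),s["tcp_pos"],s["t"],s["opening"],capture("top").keys())
E
```

```text
scene [ 1.26061728 -0.60535221  0.92022714] [[ 0.71  -0.473  0.522]
 [ 0.704  0.466 -0.535]
 [ 0.009  0.748  0.664]] [[496.6   0.  319.7]
 [  0.  496.6 197. ]
 [  0.    0.    1. ]]
top [0.42504834 0.08534856 1.39759571] [[-0.022  0.992 -0.126]
 [-1.    -0.023 -0.001]
 [-0.004  0.126  0.992]] [[459.7   0.  315.1]
 [  0.  459.7 199.3]
 [  0.    0.    1. ]]
[[ 0.934  0.357 -0.001]
 [ 0.357 -0.934  0.001]
 [-0.    -0.001 -1.   ]] [ 0.25848776 -0.67691241  0.21785858] 0.1 0.09281426245683427 dict_keys(['pixels', 'mtx', 'origin', 'rotation'])
```

View pics/s0.png

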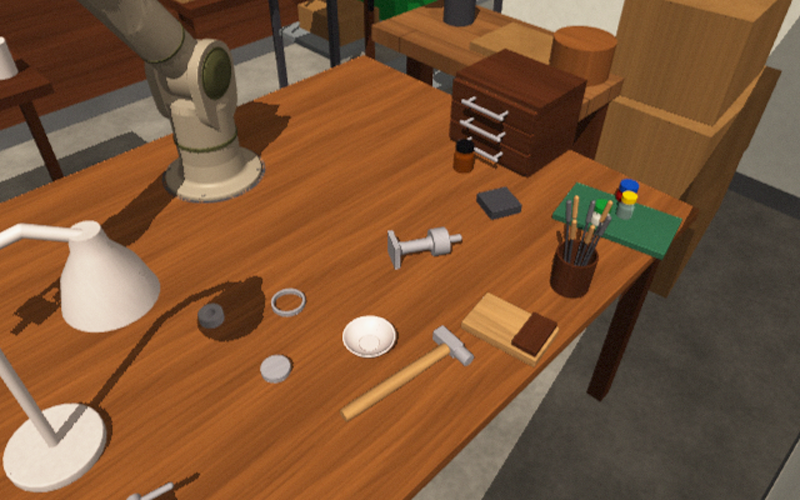

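View pics/t0.png

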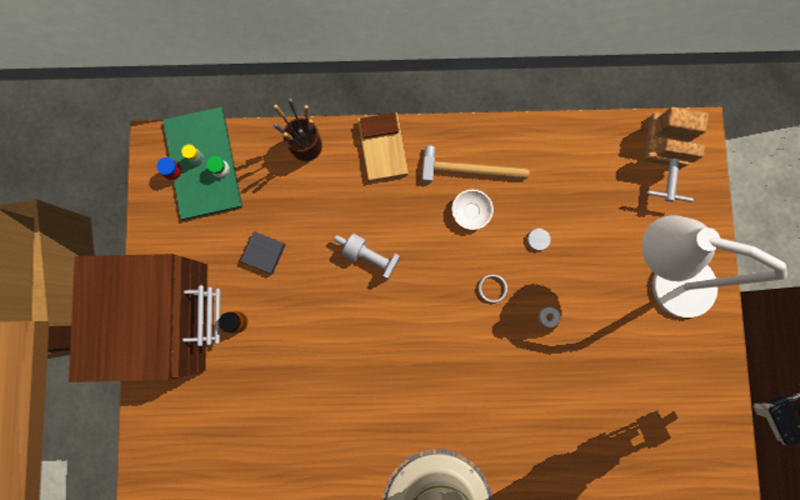

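Scene: the stand lies at about (425,245) with its spigot to the right. Top: stand from foot (390,266) to tip (340,240), collar (549,317), bangle (492,289), disc (539,240), dish (472,210), lamp at upper right. I'll enlarge the stand and the collar.

```bash
python3 - <<'E'
from h import *
a=np.load("pics/top.npz")["pixels"][:,:,::-1]; b=np.load("pics/scene.npz")["pixels"][:,:,::-1]
r=lambda i:cv2.resize(i,(400,300),interpolation=cv2.INTER_CUBIC)
cv2.imwrite("pics/z1.png",np.vstack([np.hstack([r(a[180:228,260:324]),r(b[176:224,306:370])]),np.hstack([r(a[230:278,408:472]),r(b[228:276,136:200])])]))
E
```

```text
(no output)
```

View pics/z1.png

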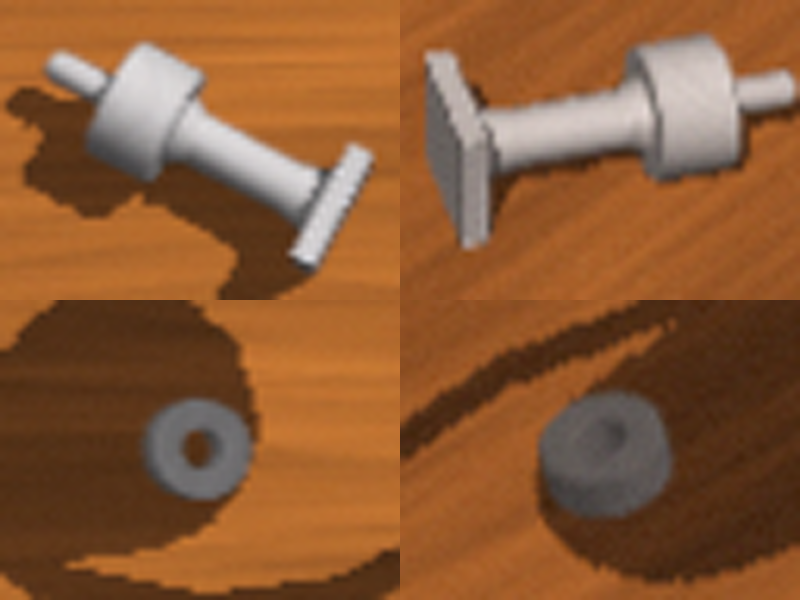

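```bash
python3 - <<'E'
from h import *
t=ray("top",268.3,190.9,.03); f=ray("top",315.4,213.9,.06)
print(t,f,np.linalg.norm((t-f)[:2]),np.degrees(np.arctan2(*(t-f)[1::-1])))
print("scene tip",ray("scene",306+388/6.25,176+90/6.25,.03), "foot top corners",[ray("scene",306+(x-400)/6.25,176+y/6.25,.06) for x,y in((430,55),(452,53))],"bottom",[ray("scene",306+(x-400)/6.25,176+y/6.25,.0) for x,y in((465,246),(488,240))])
print("foot top corners T",[ray("top",260+x/6.25,180+y/6.25,.06) for x,y in((352,146),(374,156),(318,268),(292,256))])
print("collar",ray("top",440.4,253.8,.022),ray("scene",168.4,249.6,.022))
for n,u,v,z in(("bangle",492,289,.01),("disc",539,240,.014),("dish",472,210,.028),("block",263,253,.025),("jar",231,322,.075),("hammer",428,164,.02),("lampshade",680,248,.25),("lampbase",685,288,.02),("rack",285,0,0)): print(n,ray("top",u/1.25,v/1.25,z))
E
```

```text
[0.6276 0.2273 0.03  ] [0.5521 0.0872 0.06  ] 0.15914854696163583 61.679737628393354
scene tip [0.6341 0.2261 0.03  ] foot top corners [array([0.5321, 0.106 , 0.06  ]), array([0.5378, 0.1137, 0.06  ])] bottom [array([0.5824, 0.0775, 0.    ]), array([ 0.5867,  0.0871, -0.    ])]
foot top corners T [array([0.5831, 0.0838, 0.06  ]), array([0.5781, 0.0736, 0.06  ]), array([0.5262, 0.101 , 0.06  ]), array([0.5321, 0.113 , 0.06  ])]
collar [ 0.4284 -0.281   0.022 ] [ 0.4314 -0.2789  0.022 ]
bangle [ 0.4992 -0.1472  0.01  ]
disc [ 0.6153 -0.2658  0.014 ]
dish [ 0.6904 -0.1041  0.028 ]
block [0.5974 0.4025 0.025 ]
jar [0.4339 0.4631 0.075 ]
hammer [ 0.8096 -0.0015  0.02  ]
lampshade [ 0.5601 -0.488   0.25  ]
lampbase [ 0.4906 -0.6066  0.02  ]
rack [1.2612 0.3553 0.    ]
```

>>> carry_out --pt "23 -41 -13 0 0 0" --pt "23 -41 -13 0 0 0" --pt "23 -41 -13 0 0 0" --pt "23 -41 -13 0 0 0" --pt "23 -41 -13 0 0 0" --pt "23 -41 -13 0 0 0" --pt "37 -34 0 0 0 0" --pt "37 -34 0 0 0 0" --pt "37 -34 0 0 0 0" --pt "37 -34 0 0 0 0" --pt "37 -34 0 0 0 0" --pt "37 -34 0 0 0 0" --pt "37 -34 0 0 0 0" --pt "37 -34 0 0 0 0" --pt "37 -34 0 0 0 0" --pt "0 0 0 0 0 -8" --pt "0 0 0 0 0 -8" --pt "0 0 0 0 0 -8" --pt "0 0 0 0 0 -8" --pt "0 0 0 0 0 -8" --hand 0

```text
t: 2.15
tcp_pos: [0.5005, 0.0044, 0.2965]
tool_rot: [[0.481, 0.877, -0.0], [0.877, -0.481, -0.0], [-0.0, -0.0, -1.0]]
ft_force: [0.1, -0.3, -0.1]
opening: 0.0006
grasp_force: 0.0
```

>>> carry_out --pt "43 1 0 0 0 0" --pt "43 1 0 0 0 0" --pt "43 1 0 0 0 0" --pt "43 1 0 0 0 0" --pt "43 1 0 0 0 0" --pt "43 1 0 0 0 0" --pt "43 1 0 0 0 0" --pt "43 1 0 0 0 0" --pt "0 0 0 0 -7.5 0" --pt "0 0 0 0 -7.5 0" --pt "0 0 0 0 -7.5 0" --pt "0 0 0 0 -7.5 0" --pt "0 0 0 0 -7.5 0" --pt "0 0 0 0 -7.5 0" --pt "0 0 0 0 -7.5 0" --pt "0 0 0 0 -7.5 0"

```text
t: 3.75
tcp_pos: [0.6711, 0.2813, 0.2611]
tool_rot: [[0.323, 0.868, -0.377], [0.619, -0.495, -0.61], [-0.716, -0.036, -0.697]]
ft_force: [0.8, -0.4, -2.5]
opening: 0.0008
grasp_force: 0.0
```

```bash
python3 -c "
from h import *
s=sense();print(s['joint_pos'].round(2) if hasattr(s['joint_pos'],'round') else s['joint_pos'],s['tcp_pos'])
snap('scene','s1',(270,100,430,220),5)"
```

```text
[-0.82  1.    0.55  1.03  0.01  1.86 -0.84] [0.67106207 0.28130864 0.26114138]
```

View pics/s1.png

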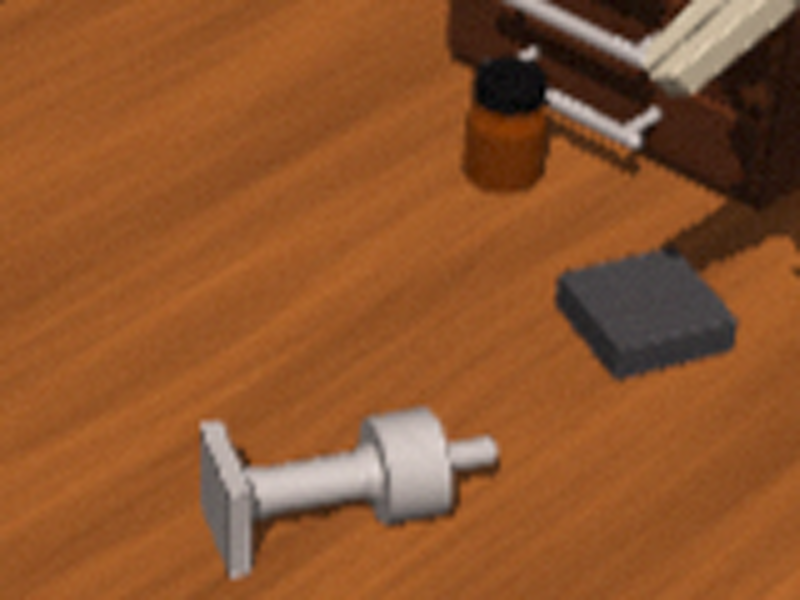

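The stand is unchanged (spigot tip at crop (492,450)), and the fingers are at upper right. The wrist is at its range limit, so I'll turn the tool sideways a bit and then tilt further.

>>> carry_out --pt "0 0 0 -5.9 -0.3 -5.8" --pt "0 0 0 -5.9 -0.3 -5.8" --pt "0 0 0 -5.9 -0.3 -5.8" --pt "0 0 0 0 -7 0" --pt "0 0 0 0 -7 0" --pt "0 0 0 0 0 0"

```text
t: 4.4
tcp_pos: [0.6694, 0.2853, 0.2575]
tool_rot: [[0.003, 0.996, -0.09], [0.505, -0.079, -0.859], [-0.863, -0.043, -0.503]]
ft_force: [-0.7, 0.4, -1.3]
opening: 0.0002
grasp_force: 0.0
```

```bash
python3 -c "
from h import *
s=sense();print(np.round(s['joint_pos'],2),s['tcp_pos'])"
```

```text
[-0.98  1.01  0.53  1.19  0.35  1.71 -0.64] [0.66941615 0.28526693 0.2574729 ]
```

>>> carry_out --pt "0 0 0 6.9 0.3 4.0" --pt "0 0 0 2.4 8 1.4" --pt "0 0 0 0 0 0"

```text
t: 4.7
tcp_pos: [0.6746, 0.2775, 0.2662]
tool_rot: [[0.146, 0.961, -0.235], [0.608, -0.275, -0.745], [-0.78, -0.034, -0.625]]
ft_force: [0.7, -1.4, 2.5]
opening: 0.0006
grasp_force: 0.0
```

```bash
cat >> h.py <<'E'
def go(p):
    s=sense(); R=np.array(s["tool_rot"]); w=np.array(p)-s["tcp_pos"]
    print("tool mm",(R.T@w*1000).round(1),"dist",np.linalg.norm(w).round(3),"az",np.degrees(np.arctan2(R[1,2],R[0,2])).round(1),"el",np.degrees(np.arcsin(R[2,2])).round(1),"pos",np.round(s["tcp_pos"],4),"F",np.round(s["ft_force"],1)); return R
E
python3 -c "
from h import *
print(np.degrees(sense()['joint_pos']).round(0)); R=go([.642,.278,.05]);print(R.round(3)); go([.642,.278,.009])
for x in(-.0375,.0375):
  for y in(-.094,.094): print(np.array([.642,.278,.009])+R@[x,y,-.084])
# block corners (top picture px)
for u,v in((253,233),(285,242),(273,275),(240,264)): print('blk',ray('top',u/1.25,v/1.25,.025))"
```

```text
[-51.  57.  31.  63.  11. 102. -40.]
tool mm [164.2 -24.  142.4] dist 0.219 az -107.5 el -38.7 pos [0.6746 0.2775 0.2662] F [ 0.7 -1.4  2.5]
[[ 0.146  0.961 -0.235]
 [ 0.608 -0.275 -0.745]
 [-0.78  -0.034 -0.625]]
tool mm [196.2 -22.6 168. ] dist 0.259 az -107.5 el -38.7 pos [0.6746 0.2775 0.2662] F [ 0.7 -1.4  2.5]
[0.56596163 0.34358773 0.09393919]
[0.74659661 0.29187911 0.0875186 ]
[0.57694097 0.38920714 0.03543002]
[0.75757595 0.33749851 0.02900942]
blk [0.6467 0.427  0.025 ]
blk [0.6229 0.3495 0.025 ]
blk [0.5437 0.3782 0.025 ]
blk [0.572  0.4576 0.025 ]
```

>>> carry_out --pt "27 -4 24 0 0 0" --pt "27 -4 24 0 0 0" --pt "27 -4 24 0 0 0" --pt "27 -4 24 0 0 0" --pt "27 -4 24 0 0 0" --pt "27 -4 24 0 0 0" --pt "0 0 0 0 0 0"

```text
t: 5.4
tcp_pos: [0.6335, 0.2787, 0.0438]
tool_rot: [[0.13, 0.963, -0.237], [0.605, -0.267, -0.75], [-0.786, -0.046, -0.617]]
ft_force: [-0.5, 0.5, -0.6]
opening: 0.0002
grasp_force: 0.0
```

```bash
python3 -c "
from h import *
print(np.degrees(sense()['joint_pos']).round(0)); R=go([.642,.278,.009]);print(R.round(3))
snap('scene','s2',(300,130,400,205),8)"
```

```text
[-53.  67.  27.  73.   6.  85. -49.]
tool mm [28. 10. 20.] dist 0.036 az -107.6 el -38.1 pos [0.6335 0.2787 0.0438] F [-0.5  0.5 -0.6]
[[ 0.13   0.963 -0.237]
 [ 0.605 -0.267 -0.75 ]
 [-0.786 -0.046 -0.617]]
```

View pics/s2.png

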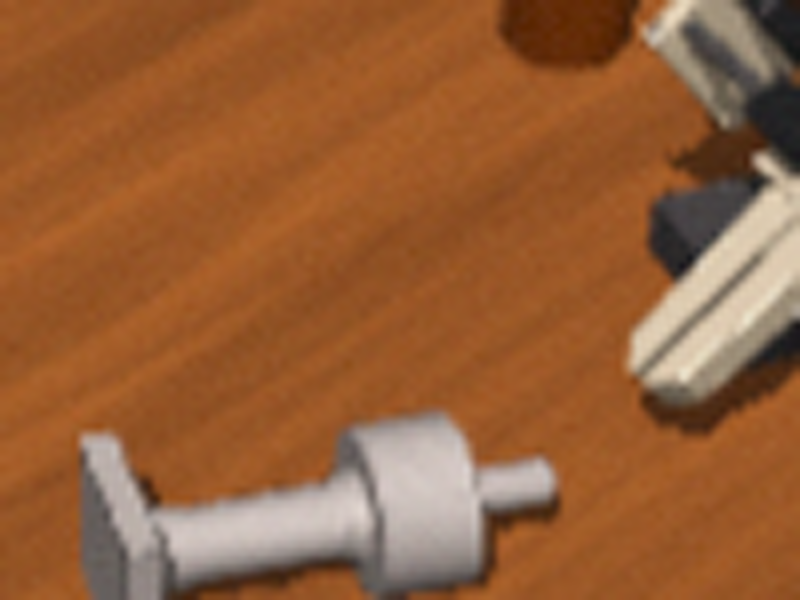

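The fingers (tip at crop (650,375)) are clear of the spigot tip at (552,480) and of the block. I'll go down behind the spigot and then insert.

>>> carry_out --pt "14 5 10 0 0 0" --pt "14 5 10 0 0 0" --pt "0 0 0 0 0 0" --pt "0 0 0 0 0 0"

```text
t: 5.85
tcp_pos: [0.6456, 0.2775, 0.0127]
tool_rot: [[0.136, 0.962, -0.235], [0.605, -0.269, -0.749], [-0.784, -0.04, -0.619]]
ft_force: [0.1, 0.5, 0.8]
opening: 0.0006
grasp_force: 0.0
```

```bash
python3 -c "
from h import *
R=go([.6255,.2225,.009]);print(R.round(3))"
```

```text
tool mm [-33.1  -4.4  48.2] dist 0.059 az -107.4 el -38.3 pos [0.6456 0.2775 0.0127] F [0.1 0.5 0.8]
[[ 0.136  0.962 -0.235]
 [ 0.605 -0.269 -0.749]
 [-0.784 -0.04  -0.619]]
```

>>> carry_out --pt "-5.5 -0.7 8 0 0 0" --pt "-5.5 -0.7 8 0 0 0" --pt "-5.5 -0.7 8 0 0 0" --pt "-5.5 -0.7 8 0 0 0" --pt "-5.5 -0.7 8 0 0 0" --pt "-5.5 -0.7 8 0 0 0" --pt "0 0 0 0 0 0" --pt "0 0 0 0 0 0"

```text
t: 6.65
tcp_pos: [0.6255, 0.223, 0.0092]
tool_rot: [[0.136, 0.962, -0.235], [0.606, -0.269, -0.749], [-0.784, -0.04, -0.62]]
ft_force: [0.2, 0.2, -0.9]
opening: 0.0009
grasp_force: 0.0
```

```bash
python3 -c "
from h import *
R=go([.6255,.2225,.009]);print(R.round(3))
a=snap('scene','s3a',(310,165,374,213),6.25); snap('top','s3b',(252,170,316,218),6.25)
cv2.imwrite('pics/s3.png',np.hstack([cv2.imread('pics/s3a.png'),cv2.imread('pics/s3b.png')]))"
```

```text
tool mm [-0.2  0.2  0.5] dist 0.001 az -107.4 el -38.3 pos [0.6255 0.223  0.0092] F [ 0.2  0.2 -0.9]
[[ 0.136  0.962 -0.235]
 [ 0.606 -0.269 -0.749]
 [-0.784 -0.04  -0.62 ]]
```

View pics/s3.png

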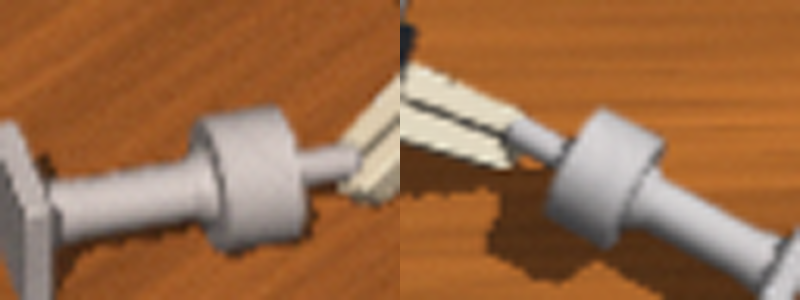

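The finger tips are under the spigot end (left view around (350,175), right view around (515,130)), roughly centred. Next I'll compute the arc.

```bash
cat > arc.py <<'E'
from h import *
from scipy.spatial.transform import Rotation as Ro
P=np.array([.553,.087,0]); D=np.array([.477,.879,0])
def arc(phis,es,shift=0,u=10):
    s=sense(); R=np.array(s["tool_rot"]); p=np.array(s["tcp_pos"])
    e0=np.degrees(np.arcsin(-R[2,2])); lat=(p-P)@[.879,-.477,0]; print("e",e0.round(1),"lat",lat.round(4),"s,z",((p-P)@D).round(4),p[2].round(4))
    for f,e in zip(phis,es):
        c,t=np.cos(np.radians(f)),np.sin(np.radians(f)); er=np.radians(e)
        if f<e: C=np.array([156*c-22*t-u*np.cos(er),156*t+22*c-u*np.sin(er)])
        else: C=np.array([(156-u)*c-22*t,(156-u)*t+22*c])
        T=C+7.5*np.array([np.sin(er),-np.cos(er)])
        q=P+D*(T[0]/1000+shift)+np.array([.879,-.477,0])*lat; q[2]=T[1]/1000
        print(f,[*(R.T@(q-p)*1000).round(1),0,round(e-e0,1),0],q.round(3)); p=q; R=R@Ro.from_euler("y",e-e0,degrees=True).as_matrix(); e0=e
E
python3 -c "
from arc import *
arc([0,1.5,3,5,7,9,11,13],[38,38,37,35,33,31,29,28])"
```

```text
e 38.3 lat -0.0013 s,z 0.1546 0.0091
0 [np.float64(-1.8), np.float64(-0.5), np.float64(0.9), 0, np.float64(-0.3), 0] [0.625 0.222 0.01 ]
1.5 [np.float64(-3.6), np.float64(-0.3), np.float64(-2.0), 0, 0, 0] [0.624 0.221 0.014]
3 [np.float64(-3.8), np.float64(-0.4), np.float64(-1.8), 0, -1, 0] [0.624 0.22  0.018]
5 [np.float64(-5.3), np.float64(-0.6), np.float64(-2.1), 0, -2, 0] [0.623 0.219 0.024]
7 [np.float64(-5.4), np.float64(-0.6), np.float64(-1.7), 0, -2, 0] [0.622 0.218 0.029]
9 [np.float64(-5.6), np.float64(-0.6), np.float64(-1.4), 0, -2, 0] [0.621 0.216 0.035]
11 [np.float64(-5.7), np.float64(-0.7), np.float64(-1.0), 0, -2, 0] [0.62  0.214 0.04 ]
13 [np.float64(-5.6), np.float64(-0.7), np.float64(-0.8), 0, -1, 0] [0.619 0.212 0.045]
```

>>> carry_out --pt "-1.8 2 0.9 0 0 0" --pt "-3.6 0 -2.0 0 0 0" --pt "-3.8 -0.4 -1.8 0 -1 0" --pt "-5.3 -0.6 -2.1 0 -2 0" --pt "-5.4 -0.6 -1.7 0 -2 0" --pt "-5.6 -0.6 -1.4 0 -2 0" --pt "-5.7 -0.7 -1 0 -2 0" --pt "-5.6 -0.7 -0.8 0 -1 0" --pt "0 0 0 0 0 0"

```text
t: 7.65
tcp_pos: [0.6218, 0.2109, 0.0452]
tool_rot: [[0.093, 0.963, -0.255], [0.466, -0.268, -0.843], [-0.88, -0.04, -0.473]]
ft_force: [0.7, 0.4, -1.6]
opening: 0.0002
grasp_force: 0.9
```

```bash
python3 -c "
from arc import *
print(sense()['ft_force'])
arc(range(15,60,2),[28]*23)
snap('scene','s4a',(300,155,364,203),6.25); snap('top','s4b',(252,175,316,223),6.25)
cv2.imwrite('pics/s4.png',np.hstack([cv2.imread('pics/s4a.png'),cv2.imread('pics/s4b.png')]))"
```

```text
[ 0.67380443  0.35313574 -1.58447235]
e 28.2 lat 0.0013 s,z 0.1418 0.0452
15 [np.float64(-5.4), np.float64(-0.7), np.float64(-0.7), 0, np.float64(-0.2), 0] [0.621 0.209 0.05 ]
17 [np.float64(-5.4), np.float64(-0.7), np.float64(-0.4), 0, 0, 0] [0.62  0.207 0.055]
19 [np.float64(-5.4), np.float64(-0.7), np.float64(-0.2), 0, 0, 0] [0.619 0.205 0.06 ]
21 [np.float64(-5.4), np.float64(-0.8), np.float64(-0.0), 0, 0, 0] [0.617 0.203 0.065]
23 [np.float64(-5.4), np.float64(-0.8), np.float64(0.1), 0, 0, 0] [0.616 0.2   0.07 ]
25 [np.float64(-5.4), np.float64(-0.8), np.float64(0.3), 0, 0, 0] [0.615 0.198 0.075]
27 [np.float64(-5.4), np.float64(-0.9), np.float64(0.5), 0, 0, 0] [0.613 0.195 0.079]
29 [np.float64(-5.2), np.float64(-0.9), np.float64(0.7), 0, 0, 0] [0.612 0.192 0.083]
31 [np.float64(-5.0), np.float64(-0.9), np.float64(0.9), 0, 0, 0] [0.61  0.19  0.087]
33 [np.float64(-5.0), np.float64(-0.9), np.float64(1.1), 0, 0, 0] [0.609 0.187 0.091]
35 [np.float64(-4.9), np.float64(-0.9), np.float64(1.2), 0, 0, 0] [0.607 0.183 0.095]
37 [np.float64(-4.9), np.float64(-1.0), np.float64(1.4), 0, 0
[... 270 characters left out ...]
0.17  0.109]
45 [np.float64(-4.6), np.float64(-1.0), np.float64(2.1), 0, 0, 0] [0.598 0.167 0.112]
47 [np.float64(-4.5), np.float64(-1.1), np.float64(2.2), 0, 0, 0] [0.596 0.163 0.115]
49 [np.float64(-4.4), np.float64(-1.1), np.float64(2.4), 0, 0, 0] [0.594 0.159 0.118]
51 [np.float64(-4.3), np.float64(-1.1), np.float64(2.5), 0, 0, 0] [0.592 0.155 0.121]
53 [np.float64(-4.3), np.float64(-1.1), np.float64(2.7), 0, 0, 0] [0.589 0.151 0.123]
55 [np.float64(-4.2), np.float64(-1.1), np.float64(2.8), 0, 0, 0] [0.587 0.147 0.126]
57 [np.float64(-4.0), np.float64(-1.1), np.float64(3.0), 0, 0, 0] [0.585 0.143 0.128]
59 [np.float64(-3.9), np.float64(-1.1), np.float64(3.1), 0, 0, 0] [0.583 0.139 0.13 ]
```

View pics/s4.png

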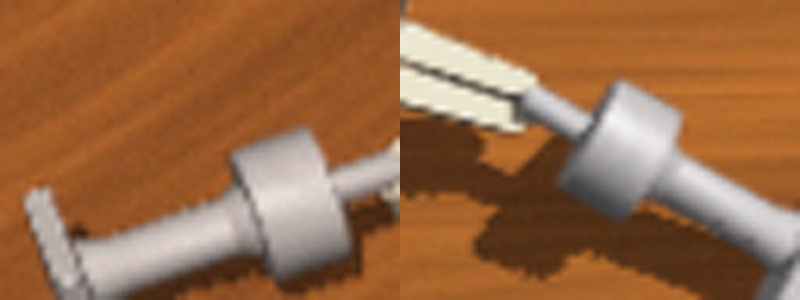

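It is lifting cleanly, with the spigot centred on the shut fingers at right view (525,105). Continuing the arc.

>>> carry_out --pt "-5.4 -0.7 -0.7 0 0 0" --pt "-5.4 -0.7 -0.4 0 0 0" --pt "-5.4 -0.7 -0.2 0 0 0" --pt "-5.4 -0.8 0 0 0 0" --pt "-5.4 -0.8 0.1 0 0 0" --pt "-5.4 -0.8 0.3 0 0 0" --pt "-5.4 -0.9 0.5 0 0 0" --pt "-5.2 -0.9 0.7 0 0 0" --pt "-5.0 -0.9 0.9 0 0 0" --pt "-5.0 -0.9 1.1 0 0 0" --pt "-4.9 -0.9 1.2 0 0 0" --pt "-4.9 -1 1.4 0 0 0" --pt "-4.8 -1 1.6 0 0 0" --pt "-4.7 -1 1.7 0 0 0" --pt "-4.7 -1 1.9 0 0 0" --pt "-4.6 -1 2.1 0 0 0" --pt "-4.5 -1.1 2.2 0 0 0" --pt "-4.4 -1.1 2.4 0 0 0" --pt "0 0 0 0 0 0"

```text
t: 9.65
tcp_pos: [0.5934, 0.1581, 0.1181]
tool_rot: [[0.094, 0.962, -0.255], [0.466, -0.269, -0.843], [-0.88, -0.04, -0.474]]
ft_force: [0.1, 0.7, -1.2]
opening: 0.0004
grasp_force: 0.4
```

```bash
python3 -c "
from arc import *
print(sense()['ft_force'],np.degrees(sense()['joint_pos']).round(0))
R=go([.594,.159,.118]);print(R.round(2))
arc([50,52,54,56,58,60,61.5,63,64,65,66,67,68,69,70,71,72,73],[28]*18)
snap('scene','s5a',(290,145,354,193),6.25); snap('top','s5b',(262,175,326,223),6.25)
cv2.imwrite('pics/s5.png',np.hstack([cv2.imread('pics/s5a.png'),cv2.imread('pics/s5b.png')]))"
```

```text
[ 0.08144702  0.6849669  -1.2337031 ] [-54.  62.  32.  87.  14.  83. -47.]
tool mm [ 0.5  0.3 -0.8] dist 0.001 az -106.9 el -28.3 pos [0.5934 0.1581 0.1181] F [ 0.1  0.7 -1.2]
[[ 0.09  0.96 -0.26]
 [ 0.47 -0.27 -0.84]
 [-0.88 -0.04 -0.47]]
e 28.3 lat 0.0016 s,z 0.0818 0.1181
50 [np.float64(-1.7), np.float64(-0.3), np.float64(0.5), 0, np.float64(-0.3), 0] [0.593 0.157 0.119]
52 [np.float64(-4.3), np.float64(-1.1), np.float64(2.6), 0, 0, 0] [0.591 0.153 0.122]
54 [np.float64(-4.2), np.float64(-1.1), np.float64(2.8), 0, 0, 0] [0.589 0.149 0.124]
56 [np.float64(-4.1), np.float64(-1.1), np.float64(2.9), 0, 0, 0] [0.586 0.145 0.127]
58 [np.float64(-4.0), np.float64(-1.1), np.float64(3.1), 0, 0, 0] [0.584 0.141 0.129]
60 [np.float64(-3.9), np.float64(-1.1), np.float64(3.2), 0, 0, 0] [0.582 0.137 0.131]
61.5 [np.float64(-2.8), np.float64(-0.9), np.float64(2.5), 0, 0, 0] [0.58  0.134 0.132]
63 [np.float64(-2.8), np.float64(-0.9), np.float64(2.6), 0, 0, 0] [0.578 0.13  0.133]
64 [np.float64(-1.8), np.float64(-0.6), np.float64(1.7), 0, 0, 0] [0.577 0.128 0.134]
65 [np.float64(-1.8), np.float64(-0.6), np.float64(1.8), 0, 0, 0] [0.576 0.126 0.135]
66 [np.float64(-1.7), np.float64(-0.6), np.float64(1.8), 0, 0, 0] [0.575 0.124 0.136]
67 [np.float64(-1.7), np.float64(-0.6), np.float64(1.8), 0, 0, 0] [0.574 0.122 0.136]
68 [np.float64(-1.7), np.float64(-0.6), np.float64(1.9), 0, 0, 0] [0.572 0.119 0.137]
69 [np.float64(-1.6), np.float64(-0.6), np.float64(1.9), 0, 0, 0] [0.571 0.117 0.138]
70 [np.float64(-1.6), np.float64(-0.6), np.float64(1.9), 0, 0, 0] [0.57  0.115 0.138]
71 [np.float64(-1.6), np.float64(-0.6), np.float64(2.0), 0, 0, 0] [0.569 0.113 0.139]
72 [np.float64(-1.5), np.float64(-0.6), np.float64(2.0), 0, 0, 0] [0.568 0.111 0.139]
73 [np.float64(-1.5), np.float64(-0.6), np.float64(2.0), 0, 0, 0] [0.566 0.108 0.139]
```

View pics/s5.png

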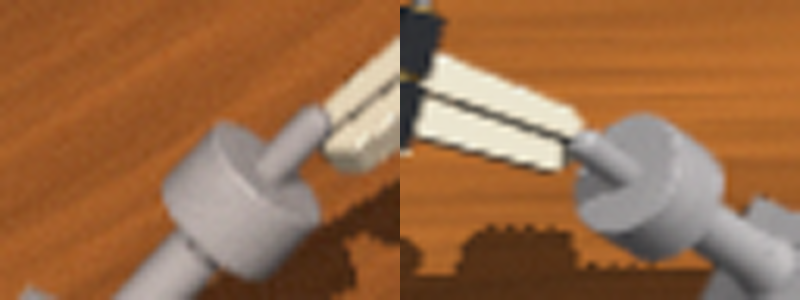

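The stand leans at about 50°, with the spigot still on the finger tips (left (325,125)). I'll slow down towards the balance point.

>>> carry_out --pt "-1.7 -0.3 0.5 0 0 0" --pt "-4.3 -1.1 2.6 0 0 0" --pt "-4.2 -1.1 2.8 0 0 0" --pt "-4.1 -1.1 2.9 0 0 0" --pt "-4.0 -1.1 3.1 0 0 0" --pt "-3.9 -1.1 3.2 0 0 0" --pt "-2.8 -0.9 2.5 0 0 0" --pt "-2.8 -0.9 2.6 0 0 0" --pt "-1.8 -0.6 1.7 0 0 0" --pt "-1.8 -0.6 1.8 0 0 0" --pt "-0.9 -0.3 0.9 0 0 0" --pt "-0.9 -0.3 0.9 0 0 0" --pt "-0.9 -0.3 0.9 0 0 0" --pt "-0.9 -0.3 0.9 0 0 0"

```text
t: 11.15
tcp_pos: [0.5737, 0.1221, 0.1356]
tool_rot: [[0.093, 0.962, -0.255], [0.467, -0.268, -0.843], [-0.88, -0.04, -0.474]]
ft_force: [0.2, 0.7, -0.6]
opening: 0.0004
grasp_force: 0.0
```

>>> carry_out --pt "-0.9 -0.3 0.9 0 0 0" --pt "-0.9 -0.3 0.9 0 0 0" --pt "-0.9 -0.3 0.9 0 0 0" --pt "-0.9 -0.3 0.9 0 0 0" --pt "-0.9 -0.3 0.9 0 0 0" --pt "-0.9 -0.3 0.9 0 0 0"

```text
t: 11.75
tcp_pos: [0.5701, 0.1154, 0.138]
tool_rot: [[0.093, 0.962, -0.255], [0.467, -0.269, -0.843], [-0.88, -0.04, -0.474]]
ft_force: [0.6, -0.2, -0.0]
opening: 0.0005
grasp_force: 0.0
```

```bash
python3 -c "
from arc import *
s=sense(); print(s['ft_force'],s['grasp_force'],s['tcp_pos'])
arc([70,71,72,73,74,75,76],[28]*7)
snap('scene','s6a',(280,135,344,183),6.25); snap('top','s6b',(272,175,336,223),6.25)
cv2.imwrite('pics/s6.png',np.hstack([cv2.imread('pics/s6a.png'),cv2.imread('pics/s6b.png')]))"
```

```text
[ 0.63404457 -0.18924389 -0.00222686] 0.0 [0.57008822 0.1154449  0.13799403]
e 28.3 lat 0.0015 s,z 0.0332 0.138
70 [np.float64(-0.3), np.float64(-0.1), np.float64(0.3), 0, np.float64(-0.3), 0] [0.57  0.115 0.138]
71 [np.float64(-1.6), np.float64(-0.6), np.float64(2.0), 0, 0, 0] [0.569 0.113 0.139]
72 [np.float64(-1.5), np.float64(-0.6), np.float64(2.0), 0, 0, 0] [0.567 0.111 0.139]
73 [np.float64(-1.5), np.float64(-0.6), np.float64(2.0), 0, 0, 0] [0.566 0.108 0.139]
74 [np.float64(-1.5), np.float64(-0.6), np.float64(2.0), 0, 0, 0] [0.565 0.106 0.14 ]
75 [np.float64(-1.4), np.float64(-0.6), np.float64(2.1), 0, 0, 0] [0.564 0.104 0.14 ]
76 [np.float64(-1.4), np.float64(-0.6), np.float64(2.1), 0, 0, 0] [0.563 0.102 0.14 ]
```

View pics/s6.png

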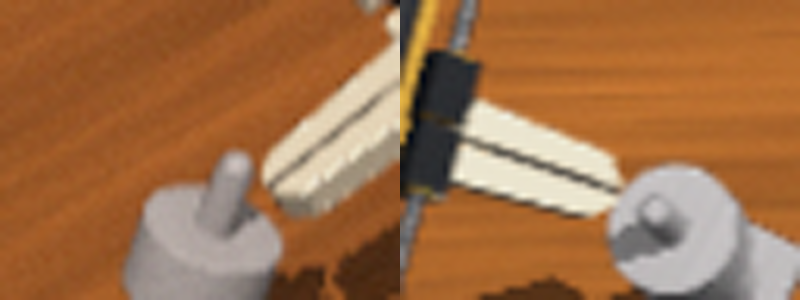

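The stand has passed the balance point and left the fingers (head at right view (675,230)). I'll back the fingers off and let it settle.

>>> carry_out --pt "0 0 -4 0 0 0" --pt "0 0 -10 0 0 0" --pt "0 0 -20 0 0 0" --pt "0 0 -30 0 0 0" --pt "0 0 -30 0 0 0" --pt "0 0 0 0 0 0"

```text
t: 12.45
tcp_pos: [0.5957, 0.1993, 0.1835]
tool_rot: [[0.094, 0.964, -0.25], [0.47, -0.264, -0.842], [-0.877, -0.039, -0.478]]
ft_force: [0.5, 0.4, 0.4]
opening: 0.0005
grasp_force: 0.0
```

```bash
python3 -c "
from arc import *
snap('scene','s7a',(270,120,350,220),5); snap('top','s7b',(272,165,352,265),5)
cv2.imwrite('pics/s7.png',np.hstack([cv2.imread('pics/s7a.png'),cv2.imread('pics/s7b.png')]))"
```

```text
(no output)
```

View pics/s7.png

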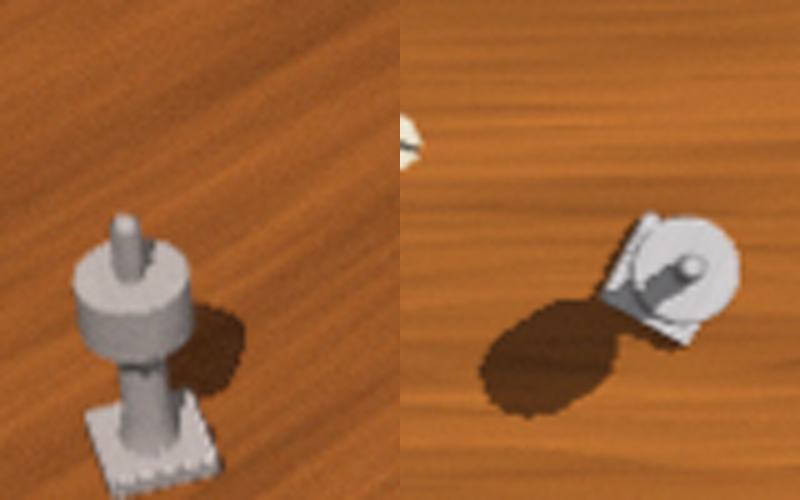

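The stand is upright (scene crop: spigot tip (124,220), foot corners about (85,412), (118,495), (218,468); top crop: spigot end (693,265), head centre (688,270)). Next I'll compute its position and the route to the collar.

```bash
python3 -c "
from h import *
print('tip T',ray('top',272+293/5,165+265/5,.16),'tip S',ray('scene',270+124/5,120+218/5,.16))
print('head T',ray('top',272+288/5,165+270/5,.125),'head S',ray('scene',270+132/5,120+282/5,.125))
print('foot S',[ray('scene',270+x/5,120+y/5,.012) for x,y in((85,412),(195,390),(218,460),(115,485))],'foot T',[ray('top',272+(x-400)/5,165+y/5,.012) for x,y in((648,212),(600,297),(688,345))])
for c in((.553-.014,.087-.026),): print(proj('top',[*c,.16]),proj('scene',[*c,.16]))
go([.595,.2,.3]); print(np.degrees(sense()['joint_pos']).round(0))"
```

```text
tip T [0.5306 0.0463 0.16  ] tip S [0.5304 0.0522 0.16  ]
head T [0.5309 0.0481 0.125 ] head S [0.5381 0.0494 0.125 ]
foot S [array([0.499 , 0.0477, 0.012 ]), array([0.5281, 0.1028, 0.012 ]), array([0.5768, 0.0724, 0.012 ]), array([0.5524, 0.0203, 0.012 ])] foot T [array([0.5761, 0.0681, 0.012 ]), array([0.5251, 0.0983, 0.012 ]), array([0.495 , 0.0459, 0.012 ])]
[325.1 215. ] [299.7 163.6]
tool mm [-101.1   -5.1  -59.8] dist 0.118 az -106.8 el -28.3 pos [0.5942 0.1955 0.1825] F [-1.1 -0.9 -1. ]
[-56.  59.  33.  83.  14.  90. -45.]
```

>>> carry_out --pt "-34 -2 -20 0 0 0" --pt "-34 -2 -20 0 0 0" --pt "-34 -2 -20 0 0 0" --pt "0 0 0 0 7.7 0" --pt "0 0 0 0 7.7 0" --pt "0 0 0 0 7.7 0" --pt "0 0 0 0 7.7 0" --pt "0 0 0 0 7.7 0" --pt "0 0 0 0 7.7 0" --pt "0 0 0 0 7.7 0" --pt "0 0 0 0 7.7 0" --pt "0 0 0 0 0 0" --hand 1

```text
t: 13.75
tcp_pos: [0.5936, 0.193, 0.3022]
tool_rot: [[0.278, 0.96, -0.037], [0.961, -0.277, 0.012], [0.001, -0.039, -0.999]]
ft_force: [-0.5, -0.9, 0.2]
opening: 0.0908
grasp_force: 0.0
```

```bash
python3 -c "
from h import *
R=go([.43,-.28,.25]); print(R.round(3)); print(np.degrees(sense()['joint_pos']).round(0), 180/np.pi*np.array(cv2.Rodrigues(R.T@np.array([[R[0,0],R[1,0],0],[R[1,0],-R[0,0],0],[0,0,-1]]).T)[0].ravel()).round(3))
a=[capture('top')['pixels'],capture('scene')['pixels']]
# segment grey head/spigot: saturation low
for im,b,n in((a[0],(295,175,350,245),'top'),(a[1],(270,150,330,225),'scene')):
    h=cv2.cvtColor(im,cv2.COLOR_RGB2HSV)[b[1]:b[3],b[0]:b[2]]; m=(h[:,:,1]<70).astype(np.uint8)
    print(n,'bbox',cv2.boundingRect(m),m.sum()); 
    for r in range(0,m.shape[0],1): 
        if m[r].any(): print(b[1]+r,''.join('#' if x and v>185 else '+' if x else '.' for x,v in zip(m[r],h[r,:,2])))
"
```

```text
tool mm [-499.9  -23.8   52.5] dist 0.503 az 161.9 el -87.8 pos [0.5936 0.193  0.3022] F [-0.5 -0.9  0.2]
[[ 0.278  0.96  -0.037]
 [ 0.961 -0.277  0.012]
 [ 0.001 -0.039 -0.999]]
[-39.  25.  24. 100. -13.  60. -26.] [-2.2345354  -0.05729578  0.        ]
top bbox (0, 32, 43, 38) 461
207 ...........................+######+....................
208 .........................+###########..................
209 ........................+#############.................
210 .......................+###############................
211 ......................##################...............
212 .....................+##################...............
213 .....................+########+##########..............
214 .....................#######+++#+########..............
215 ....................+#######++###+########.............
216 ....................+####+++++###+#########............
217 ....................+###++++++++++#########............
218 ....................+##+++++++++++#########............
219 ...................++++++++++++++#########.............
220 ...................++++++++++++##
[... 4074 characters left out ...]
.........+####+++++++++++++#####..................
209 ...................++###++++++++++++######+.................
210 ...................++####++++++++++#######+.................
211 ....................+#######++++++#########+................
212 ....................++######################................
213 ....................++#################++++#+...............
214 .....................++##########+++#+++++++................
215 .....................+++#####++#++++++++++++................
216 .....................+++++++++++++++++++.+..................
217 ......................++++++++++++..........................
218 ......................++++++..+.............................
```

```bash
python3 -c "
from h import *
print(ray('top',326.8,215.5,.16),ray('scene',299.7,164.6,.16),ray('top',326.8,217.5,.125),ray('scene',299.6,175,.125))
print('foot',proj('scene',[.5385,.0605,.0]),[proj('scene',[.539,.061,z]) for z in(.16,.125)],[proj('top',[.539,.061,z]) for z in(.16,.125)])"
```

```text
[0.5376 0.0564 0.16  ] [0.5419 0.0581 0.16  ] [0.5352 0.0557 0.125 ] [0.5397 0.059  0.125 ]
foot [300.5 210.4] [array([299.7, 163.6]), array([300. , 174.5])] [array([325.1, 215. ]), array([324.9, 216.2])]
```

>>> carry_out --pt "-42 -2 0 -2.2 0 0" --pt "-42 -2 0 0 0 0" --pt "-42 -2 0 0 0 0" --pt "-42 -2 0 0 0 0" --pt "-42 -2 0 0 0 0" --pt "-42 -2 0 0 0 0" --pt "-42 -2 0 0 0 0" --pt "-42 -2 0 0 0 0" --pt "-42 -2 0 0 0 0" --pt "-42 -2 0 0 0 0" --pt "-40 -2 26 0 0 0" --pt "-40 -2 26 0 0 0" --pt "0 0 0 0 0 0"

```text
t: 15.15
tcp_pos: [0.4336, -0.2791, 0.2467]
tool_rot: [[0.273, 0.962, -0.009], [0.962, -0.273, -0.002], [-0.004, -0.009, -1.0]]
ft_force: [0.0, -0.2, 0.1]
opening: 0.0928
grasp_force: 0.0
```

```bash
python3 -c "
from h import *
R=go([.43,-.28,.1]); print(R.round(3)); print(np.degrees(sense()['joint_pos']).round(0))"
```

```text
tool mm [ -1.3  -2.  146.7] dist 0.147 az -169.9 el -89.5 pos [ 0.4336 -0.2791  0.2467] F [ 0.  -0.2  0.1]
[[ 0.273  0.962 -0.009]
 [ 0.962 -0.273 -0.002]
 [-0.004 -0.009 -1.   ]]
[  3.  20.  31. 118. -14.  46.  26.]
```

>>> carry_out --pt "-1.3 -2 40 0.5 0 0" --pt "0 0 40 0 0 0" --pt "0 0 40 0 0 0" --pt "0 0 40 0 0 0" --pt "0 0 40 0 0 0" --pt "0 0 0 0 0 0"

```text
t: 15.75
tcp_pos: [0.4314, -0.2734, 0.0453]
tool_rot: [[0.266, 0.964, -0.018], [0.964, -0.266, 0.006], [0.001, -0.019, -1.0]]
ft_force: [-0.6, -0.7, 0.6]
opening: 0.0933
grasp_force: 0.0
```

```bash
python3 -c "
from h import *
R=go([.43,-.28,.005]); print(R.round(3))"
```

```text
tool mm [-6.8  1.1 40.3] dist 0.041 az 161.5 el -88.9 pos [ 0.4314 -0.2734  0.0453] F [-0.6 -0.7  0.6]
[[ 0.266  0.964 -0.018]
 [ 0.964 -0.266  0.006]
 [ 0.001 -0.019 -1.   ]]
```

>>> carry_out --pt "-7 1 8 -1.1 0 0" --pt "0 0 11 0 0 0" --pt "0 0 11 0 0 0" --pt "0 0 9 0 0 0" --pt "0 0 0 0 0 0"

```text
t: 16.25
tcp_pos: [0.4318, -0.2828, 0.0099]
tool_rot: [[0.268, 0.963, 0.007], [0.963, -0.268, -0.003], [-0.001, 0.007, -1.0]]
ft_force: [-0.0, -0.1, -0.4]
opening: 0.0925
grasp_force: 0.0
```

```bash
python3 -c "
from h import *
R=go([.43,-.28,.005]); print(R.round(3))"
```

```text
tool mm [ 2.3 -2.5  4.9] dist 0.006 az -21.0 el -89.6 pos [ 0.4318 -0.2828  0.0099] F [-0.  -0.1 -0.4]
[[ 0.268  0.963  0.007]
 [ 0.963 -0.268 -0.003]
 [-0.001  0.007 -1.   ]]
```

>>> carry_out --pt "2.3 -2.5 5 0.4 0 0" --pt "0 0 0 0 0 0" --pt "0 0 0 0 0 0"

```text
t: 16.55
tcp_pos: [0.43, -0.2804, 0.0058]
tool_rot: [[0.268, 0.963, 0.001], [0.963, -0.268, -0.002], [-0.001, 0.002, -1.0]]
ft_force: [-0.6, 0.4, -0.8]
opening: 0.0927
grasp_force: 0.0
```

>>> carry_out --pt "0 0 0 0 0 0" --pt "0 0 0 0 0 0" --pt "0 0 0 0 0 0" --pt "0 0 0 0 0 0" --pt "0 0 0 0 0 0" --pt "0 0 0 0 0 0" --pt "0 0 0 0 0 0" --pt "0 0 0 0 0 0" --hand 0 --squeeze 20

```text
t: 17.35
tcp_pos: [0.43, -0.2806, 0.0057]
tool_rot: [[0.269, 0.963, 0.001], [0.963, -0.269, -0.002], [-0.001, 0.002, -1.0]]
ft_force: [0.1, 0.2, -0.1]
opening: 0.0471
grasp_force: 20.0
```

>>> carry_out --pt "0 0 -10 0 0 0" --pt "0 0 -25 0 0 0" --pt "0 0 -40 0 0 0" --pt "0 0 -40 0 0 0" --pt "0 0 -40 0 0 0" --pt "0 0 -40 0 0 0" --pt "0 0 -30 0 0 0" --pt "0 0 0 0 0 0" --pt "30 1 0 0 0 0" --pt "40 2 0 0 0 0" --pt "40 2 0 0 0 0" --pt "40 2 0 0 0 0" --pt "40 2 0 0 0 0" --pt "40 2 0 0 0 0" --pt "40 1 0 0 0 0" --pt "40 1 0 0 0 0" --pt "30 1 0 0 0 0" --pt "10 0 0 0 0 0" --pt "0 0 0 0 0 0"

```text
t: 19.25
tcp_pos: [0.5367, 0.0544, 0.2293]
tool_rot: [[0.266, 0.964, -0.0], [0.964, -0.266, -0.002], [-0.002, 0.0, -1.0]]
ft_force: [-0.6, -0.9, -2.0]
opening: 0.0471
grasp_force: 20.0
```

```bash
python3 -c "
from h import *
R=go([.5387,.0567,.2]); print(R.round(3)); print(sense()['opening'],sense()['grasp_force'])"
```

```text
tool mm [ 2.8  1.3 29.3] dist 0.029 az -103.0 el -89.9 pos [0.5367 0.0544 0.2293] F [-0.6 -0.9 -2. ]
[[ 0.266  0.964 -0.   ]
 [ 0.964 -0.266 -0.002]
 [-0.002  0.    -1.   ]]
0.04709363365508932 19.99901016242802
```

>>> carry_out --pt "2.8 1.3 17 0 0 0" --pt "0 0 17 0 0 0" --pt "0 0 14 0 0 0" --pt "0 0 0 0 0 0" --pt "0 0 0 0 0 0"

```text
t: 19.75
tcp_pos: [0.5388, 0.0538, 0.1823]
tool_rot: [[0.271, 0.963, 0.0], [0.963, -0.271, -0.002], [-0.002, 0.001, -1.0]]
ft_force: [0.4, 0.2, -0.9]
opening: 0.047
grasp_force: 20.0
```

```bash
python3 -c "
from h import *
R=go([.5387,.0567,.178]);snap('scene','x')
im=np.load('pics/scene.npz')['pixels']; h=cv2.cvtColor(im,cv2.COLOR_RGB2HSV)
print(proj('scene',[.5387,.0567,.173]),proj('scene',[.5387,.0567,.195]))
for r in range(142,186): print(r,''.join('.' if h[r,c,1]>70 else 'abcdefghijklmnop'[h[r,c,2]//16] for c in range(268,332)))
"
```

```text
tool mm [ 2.8 -0.9  4.3] dist 0.005 az -80.0 el -89.9 pos [0.5388 0.0538 0.1823] F [ 0.4  0.2 -0.9]
[298.3 160.1] [298.1 152.9]
142 ...................kjidbbbbc...ijjkkjjkkjjiihihkjjijkkkkkkkk....
143 ...................kjje.bbbd...jjjkkkkjihhgihkjkklkkkklklj......
144 ....................jkebbbbc...kkijihhhggijkjkkkkkklkkk.........
145 ....................jkebbbbd...kkjheefgiiklklkklklkj............
146 ....................jke.bbbe...jklhdeijkkkkkkkkkj...............
147 ....................jke.eiijll.ikljfhklkkkkkl...................
148 .....................kfijmmmmmhhkklikkkkklj.....................
149 ....................jkjmmmmmmmkkkllkklkjj.......................
150 .....................lmmmmmlllklkkklkjji........................
151 .....................mmmmmkjjjjjjkkkkjhg........................
152 ....................lmmmmliijjjjjjjkkkhg........................
153 ....................lmmmmliijjjjjkkkkkjh........................
154 ....................jlmmmmlkkkkjjkkkkkkh........................
155 ....................hkmmmmmmlllkjkkkkkkj........................
156 ..
[... 1363 characters left out ...]
..........
176 ....................lmmmmmlmmlkkkllmmmmmmml.....................
177 ....................jlmmmmmmlmllmmlmmmmmmmj.....................
178 ....................hlmmmmmmmmmmmmlmmmmmmkh.....................
179 ....................hjlmmmmmmmmmmmmmmmmmkig.....................
180 ....................iijklmmmmmmmmmmmmmlkihg.....................
181 ....................ihijkklllmmmmmmmlkkihhg.....................
182 .....................hiiijkkkllllllkjiiihhg.....................
183 .....................hiiijjjjjjjjjjijjiihhg.....................
184 .....................hiiiijjjjjjjjjjiiiihgg.....................
185 .....................hiiijjjjjjjjjjjjiiihgg.....................
```

>>> carry_out --pt "3.2 -1.2 3 0 0 0" --pt "0 0 0 0 0 0" --pt "0 0 0 0 0 0"

```text
t: 20.1
tcp_pos: [0.5391, 0.0591, 0.1795]
tool_rot: [[0.268, 0.963, 0.002], [0.963, -0.268, -0.001], [-0.001, 0.002, -1.0]]
ft_force: [-0.5, 0.6, -1.4]
opening: 0.0474
grasp_force: 20.0
```

```bash
python3 -c "
from h import *
R=go([.5385,.0572,.160]);snap('scene','x'); snap('top','y')
im=np.load('pics/scene.npz')['pixels']; h=cv2.cvtColor(im,cv2.COLOR_RGB2HSV)
for r in range(146,183): print(r,''.join('.' if h[r,c,1]>70 else 'abcdefghijklmnop'[h[r,c,2]//16] for c in range(278,318)))
im=np.load('pics/top.npz')['pixels']; h=cv2.cvtColor(im,cv2.COLOR_RGB2HSV)
for r in range(196,236): print(r,''.join('.' if h[r,c,1]>70 else 'abcdefghijklmnop'[h[r,c,2]//16] for c in range(300,350)))
"
```

```text
tool mm [-1.9 -0.1 19.5] dist 0.02 az -43.5 el -89.9 pos [0.5391 0.0591 0.1795] F [-0.5  0.6 -1.4]
146 ............jhcbbbbf...jklgceikkkkkklkkk
147 ............jidbeiijk..jklhgiklkkklklj..
148 ............jifijmmmmhgjkkkjkkkkkk......
149 .............jjlmmmmmkhjkklkkkkkj.......
150 ............klmmmmlllljikllkjjjh........
151 ............lmmmmmkjjjjikkkkjhgg........
152 ............lmmmmliijjjjjkjkkjgg........
153 ............lmmmmlijjjjjjkkkkkjh........
154 ............kmmmmmlkkjjjjkkkkkkh........
155 ............ilmmmmmlllkjjlkkkkkh........
156 ............hjlmmmmmmmljjlkkkkkh........
157 ............hhjklmmmmmljjlkkkkki........
158 ............iiijjkllllkjjlkkkkki........
159 ............hiiijjjjjjjjjlkkkkk.........
160 .............iiijjjjjjjjjlkkkkk.........
161 .............iijjjjjjjjjjkkkkkk.........
162 ..............ijjjjjjjjjjlkkj...........
163 ...............jjjjjjjjjjj..............
164 ..................iiiiii................
165 ...................gghhh................
166 ...................eeffg................
167 ...................ghhff................
168 .......
[... 2163 characters left out ...]
jjkkklllllmmmmmmmmnnmnnnnnnnnnmmmmmmlllk
224 .gggghiiijjkkkklllllmmmmmmmmmnnnnnnnnnnmmmmmmmmllk
225 .gggghiijjjkkkklllllmmmmmmmmmnnnnnnnnnnnmmmmmmmllk
226 .ggghhiiijjkkkklllllmmmmmmmmmnnnnnnnnnnmmmmmmmmllk
227 .ggghhiijjjkkklllllmmmmmmmmmnnnnnnnnnnnmmmmmmmlllk
228 .ggghhiijjjkkkllllllmmmmmmmmmmnnnnnnnnmnmmmmmmlllk
229 gggghiiijjjkkkllllllmmmmmmmmmnnnnnnnnnmmmmmmmmlllk
230 ggghhiiijjjkkkklllllmmmmmmmmnnnnnnnnnnnnmmmmmmmllk
231 ggghhiijjjkkkklllllmmmmmmmmmnnnnnnnnnnnmmmmmmmlllk
232 ggghhiijjjkkkklllllmmmmmmmmnmmnnnnnnnnnmmmmmmmlllk
233 ggghhiijjjkkkkllllmmmmmmmmmmmmnnnnnnnnnnmmmmmmlllk
234 gghhhiijjjkkkklllllmmmmmmmmmnnnnnnnnnnmmmmmmmmlllk
235 gghhiiijjkkkkllllllmmmmmmmmmnnnnnnnnnnnmmmmmmmlllk
```

>>> carry_out --pt "-0.5 0 5 0 0 0" --pt "0 0 4 0 0 0" --pt "0 0 3 0 0 0" --pt "0 0 3 0 0 0" --pt "0 0 2 0 0 0" --pt "0 0 0 0 0 0" --pt "0 0 0 0 0 0"

```text
t: 20.9
tcp_pos: [0.5389, 0.0583, 0.1622]
tool_rot: [[0.269, 0.963, 0.001], [0.963, -0.269, -0.002], [-0.001, 0.002, -1.0]]
ft_force: [1.2, 0.0, -1.5]
opening: 0.0469
grasp_force: 20.0
```

```bash
cat > f.py <<'E'
from h import *
a=[]
for i in range(4):
    capture("scene") if i else 0; s=sense(); a.append(np.r_[s["ft_force"],s["ft_torque"]])
print("F,T mean",np.mean(a,0).round(2)); R=go([.5385,.0572,.1307]); print("zt",R[2].round(3))
snap('scene','x'); im=np.load('pics/scene.npz')['pixels']; h=cv2.cvtColor(im,cv2.COLOR_RGB2HSV)
for r in range(158,185): print(r,''.join('.' if h[r,c,1]>70 else 'abcdefghijklmnop'[h[r,c,2]//16] for c in range(278,318)))
E
python3 f.py
```

```text
F,T mean [ 0.55  0.27 -1.6  -0.03 -0.05  0.  ]
tool mm [-1.2 -0.2 31.6] dist 0.032 az -49.4 el -89.9 pos [0.539  0.0583 0.1623] F [ 0.3  0.3 -1.2]
zt [-0.001  0.002 -1.   ]
158 ............lmmmmjiijjjjjkkkkjg.........
159 ............lmmmmlhijjjjjkkkkkh.........
160 ............klmmmmkkkkkjjkkkkkh.........
161 ............jkmmmmmmllljjlkkkki.........
162 ............hillmmmmmmljjlkkkkk.........
163 ............hijkklmmmmljjlkkkkj.........
164 ............ihiijkllllkjjkkkkkj.........
165 ............iiiijjjjjjjjjkkkkkk.........
166 .............iijjjjjjkjjikkkkkk.........
167 .............iijjjjjjjjjikkkkkj.........
168 ...............jjjjjjjjjjkkjj...........
169 ..............lkijjjjjjjjjihh...........
170 .............lmlkihhhhhihhgggg..........
171 ............lmmlmhfeeffggggggggf........
172 ...........lmmlmmkhegfffgfgggggg........
173 ...........mmmmmlljhihhhggggfgggg.......
174 ..........lmmmmmmlkjijjihjjgggggh.......
175 ..........lmmmmmmmljijiiklmkjjjjk.......
176 ..........lmmmmllmmlkkkllmmmmmmml.......
177 ..........jmmmmmmlmmllmlllmmmmmmk.......
178 ..........hlmmmmmmmmmmlmmlmmmmmlh.......
179 ..........hjlmmmmmlmmmmmmmmmmmlig.......
180 ..........ihjklmmmmmmmmmmmmmmkihg.......
181 ..........iiiikklllmmmmmmllkkihhg.......
182 ...........iiijjjkkllllllkjiiihhg.......
183 ...........iiiijjjjjjjjjjjjiiihgg.......
184 ...........hiiiijjjjjjjjjjjiiihhg.......
```

>>> carry_out --pt "1 0.6 0 0 0 0" --pt "0 0 2 0 0 0" --pt "0 0 2 0 0 0" --pt "0 0 2 0 0 0" --pt "0 0 2 0 0 0" --pt "0 0 0 0 0 0" --pt "0 0 0 0 0 0"

```text
t: 21.8
tcp_pos: [0.5396, 0.0591, 0.1541]
tool_rot: [[0.269, 0.963, 0.001], [0.963, -0.269, -0.002], [-0.002, 0.001, -1.0]]
ft_force: [-0.9, -0.2, -2.1]
opening: 0.0476
grasp_force: 20.0
```

```bash
python3 f.py
```

```text
F,T mean [-0.72  0.18 -2.06 -0.01  0.11  0.03]
tool mm [-2.1 -0.7 23.5] dist 0.024 az -55.4 el -89.9 pos [0.5397 0.0591 0.1542] F [-0.4  0.  -2.2]
zt [-0.001  0.002 -1.   ]
158 .............kmmmmmmllkjikkklklkk.......
159 .............lmmmmlkkjjkiklklkjj........
160 .............lmmmljijjjjjkkkkjhg........
161 .............mmmmliijjjjjjkjkkhg........
162 .............lmmmmkjjkjjjjkkkkih........
163 .............lmmmmmlllljjkkkkkki........
164 .............jkmmmmmmmmkjkkkkkkj........
165 .............hjklmmmmmmkjkkkkkkh........
166 .............hiiklllmmljjkkkkkki........
167 .............iiijjjkklkjjkkkkkki........
168 .............iiiijjjjjjjjkkkkkkj........
169 ..............iijjjjjjjjjkkkkkkk........
170 .............ljijjjjjjjjjkkkkjji........
171 ............lmljjjjjjjjjjkjjihhf........
172 ...........lmmllihiijjjiijhhggff........
173 ...........mmmmmkggghhhhghgggggff.......
174 ..........lmmmmmlkhegffffgggggfgg.......
175 ..........lmmmmmmmliihhffggfggggg.......
176 ..........lmmmmmmmmlkkkjjjjgjjjjj.......
177 ..........jlmmmmlmmllllmmmmklmmmkg......
178 ..........hlmmmmmlmmmmmmmmmmmmmli.......
179 ..........ijlmmmmmmmmmmmmmmmmmljg.......
180 ..........hhjklmmmmmmmmmmlmmlkjhg.......
181 ...........hiikkllmmmmmmmmllkiihg.......
182 ...........hiiijjkkllllllljiiihhg.......
183 ...........hiiiiijjjjjjjjjjjiihhg.......
184 ...........hhiiijjjjjjjjjjiiihhgg.......
```

The collar's underside is at about z = 0.148, past the chamfer, with no contact force. Continuing down.

>>> carry_out --pt "0 0 2 0 0 0" --pt "0 0 2 0 0 0" --pt "0 0 2 0 0 0" --pt "0 0 2 0 0 0" --pt "0 0 2 0 0 0" --pt "0 0 2 0 0 0" --pt "0 0 2 0 0 0" --pt "0 0 2 0 0 0" --pt "0 0 2 0 0 0" --pt "0 0 2 0 0 0" --pt "0 0 0 0 0 0" --pt "0 0 0 0 0 0"

```text
t: 23.2
tcp_pos: [0.5398, 0.059, 0.1341]
tool_rot: [[0.269, 0.963, 0.001], [0.963, -0.269, -0.002], [-0.001, 0.002, -1.0]]
ft_force: [-0.5, 0.2, -1.9]
opening: 0.047
grasp_force: 20.0
```

```bash
python3 f.py
```

```text
F,T mean [-0.67  0.42 -2.38  0.    0.14 -0.01]
tool mm [-2.2 -0.8  3.6] dist 0.004 az -51.7 el -89.9 pos [0.5398 0.0591 0.1343] F [-0.9  0.3 -2.8]
zt [-0.001  0.002 -1.   ]
158 ............jjfcbbbc...gjjihhiikkjkjjihi
159 .............jfbbbbb...gjjkklklkjjihgijk
160 ............jjfcbbbb....jjkkkkjihhgijkkk
161 .............jgcbbde....jkjihggjiijkkkkk
162 .............jgceijjlmigjkjecfikklkllkll
163 .............jiijlmlmmhgjkkgeikkkkkklk..
164 .............jkmmmkkmmkhikljikklkkk.....
165 .............llmmmijlmmjjllkkkkkk.......
166 .............mmmmmihkkkjjllkkkjj........
167 .............mmmmmihjjjjikkkkkhg........
168 .............lmmmmjijjjjjjkjkkih........
169 .............lmmmmllkkkjjjkkkkkh........
170 .............jlmmmmmlllkjjkkkkki........
171 ............jhjlmmmmmmmkjjkkkkkk........
172 ...........ljhijlllmmmmkjjkkkkkj........
173 ...........ljiiijjklllljjjkkkkkj........
174 ..........lmliiiijjjjjjijkkkkkkkg.......
175 ..........lmmjiijjjjjjkjjkkkkkkkh.......
176 ..........lmmliijjjjjjjjjkkkkkjjh.......
177 ..........jlmmkijjjjjjjjjkkkjjhhg.......
178 ..........ilmmmkjiijjjjjjjiihgggg.......
179 ..........ijkmmmlkkkihhhihggfgggf.......
180 ..........hhjklmmmmmkjjjjgihghhgg.......
181 ...........hijkllmmmmmmmmkkihiihg.......
182 ...........hiijjkklllllllkjiiiihg.......
183 ...........hiiiiijjjjjjjjjjiiihhg.......
184 ...........hiiijjjjjjjjjjjjiiihgg.......
```

>>> carry_out --pt "0 0 1 0 0 0" --pt "0 0 1 0 0 0" --pt "0 0 0.7 0 0 0" --pt "0 0 0 0 0 0" --pt "0 0 0 0 0 0"

```text
t: 23.9
tcp_pos: [0.5398, 0.059, 0.1314]
tool_rot: [[0.269, 0.963, 0.001], [0.963, -0.269, -0.002], [-0.001, 0.002, -1.0]]
ft_force: [-0.8, -0.2, -1.6]
opening: 0.0473
grasp_force: 20.0
```

```bash
python3 f.py | head -3
```

```text
F,T mean [-0.95  0.33 -2.64  0.01  0.13  0.03]
tool mm [-2.2 -0.7  0.8] dist 0.002 az -54.5 el -89.9 pos [0.5398 0.0591 0.1315] F [-0.7 -0.3 -3. ]
zt [-0.001  0.002 -1.   ]
```

>>> carry_out --pt "0 0 0.4 0 0 0" --pt "0 0 0.4 0 0 0" --pt "0 0 0.4 0 0 0" --pt "0 0 0 0 0 0" --pt "0 0 0 0 0 0"

```text
t: 24.6
tcp_pos: [0.5396, 0.0592, 0.1307]
tool_rot: [[0.269, 0.963, 0.001], [0.963, -0.269, -0.001], [-0.001, 0.001, -1.0]]
ft_force: [-3.6, 0.6, 5.2]
opening: 0.0474
grasp_force: 20.0
```

```bash
python3 f.py | head -3
```

```text
F,T mean [-3.31  0.53  5.26  0.15  0.72  0.01]
tool mm [-2.2 -0.5  0. ] dist 0.002 az -48.3 el -89.9 pos [0.5396 0.0592 0.1307] F [-3.1  0.1  5.1]
zt [-0.001  0.001 -1.   ]
```

The collar is seated: contact at TCP z = 0.1307, as expected. I'll relieve the side load and release.

>>> carry_out --pt "0 -0.6 -0.3 0 0 0" --pt "0 0 0 0 0 0" --pt "0 0 0 0 0 0" --squeeze 5

```text
t: 25.1
tcp_pos: [0.5393, 0.0592, 0.1306]
tool_rot: [[0.269, 0.963, 0.001], [0.963, -0.269, -0.002], [-0.001, 0.002, -1.0]]
ft_force: [-1.4, 0.1, 1.0]
opening: 0.0477
grasp_force: 5.0
```

>>> carry_out --pt "0 0 0 0 0 0" --pt "0 0 0 0 0 0" --pt "0 0 0 0 0 0" --pt "0 0 0 0 0 0" --hand 0.75

```text
t: 25.5
tcp_pos: [0.5393, 0.0592, 0.1307]
tool_rot: [[0.269, 0.963, 0.001], [0.963, -0.269, -0.002], [-0.001, 0.002, -1.0]]
ft_force: [-0.1, 0.2, -0.2]
opening: 0.0692
grasp_force: 0.0
```

```bash
python3 f.py
```

```text
F,T mean [-0.24 -0.08  0.28 -0.02 -0.05 -0.01]
tool mm [-2.2 -0.1 -0.1] dist 0.002 az -54.1 el -89.9 pos [0.5392 0.0592 0.1306] F [-0.1 -0.4  0.5]
zt [-0.001  0.002 -1.   ]
158 ..........jkfbbbbbbb....iecbbccehijkkkkj
159 ..........jjfcbbbbbb...ijihgefhikkkkjihi
160 ...........jfbbbbbdcc...jjkkjikkkjiihihk
161 ...........jfbbbbb..c...jjkljkjihhgijkjk
162 ...........jgcbbbb..fehijkkihgggijjkkkkk
163 ...........jgcbceiklkjijjkjeceijkklklkll
164 ............gceijljkmmihjlkffikkkkkklkj.
165 .............ejmmmjjlmjijlkjikkkklkj....
166 .............jlmmmjijkjiillklkklkkj.....
167 .............lmmmmihijjijllllkjjih......
168 .............mmmmmiiijjiikkjkihhgg......
169 .............lmmmmjiijjigjjjkhgggg......
170 .............lmmmmlljkkkkjjjkhgggg......
171 ............ijlmmmmmlllmmkjjkhgggg......
172 ...........lkijlmmmmmmmmmkjjkhgggg......
173 ...........mjiijkllmmmmmmkjjkjgggg......
174 ..........lmjiiijjklllllkjjjkkhggg......
175 ..........lmliiijjjjjjjjjjjjkkihgg......
176 ..........lmmjiijjjjjjjjjjjjkkkjhg......
177 ..........jlmljjijjjjjjjjjjjkkkkii......
178 ..........hkmmlkjjjjjjjjjjjjkkkkkk......
179 ..........ijlmmlkjjjjjjjjjjjkkkkkk......
180 ..........hhjklmlllllkkkljjjkkkjji......
181 ..........hhijkkllmmmllmmkjjjjihh.......
182 ...........hiijjjkkllllllkjihhfff.......
183 ...........hiiiijjjjjjjjjjjgfffff.......
184 ...........hiiijjjjjjjjjjjjhgffff.......
```

Released. I'll withdraw straight up.

>>> carry_out --pt "0 0 -5 0 0 0" --pt "0 0 -15 0 0 0" --pt "0 0 -30 0 0 0" --pt "0 0 -40 0 0 0" --pt "0 0 -40 0 0 0" --pt "-45 0 0 0 0 0" --pt "-45 0 0 0 0 0" --pt "-45 0 0 0 0 0" --pt "-45 0 0 0 0 0" --pt "0 0 0 0 0 0" --pt "0 0 0 0 0 0" --pt "0 0 0 0 0 0" --pt "0 0 0 0 0 0" --pt "0 0 0 0 0 0"

```text
t: 27.1
tcp_pos: [0.491, -0.1127, 0.2607]
tool_rot: [[0.267, 0.964, 0.001], [0.964, -0.267, -0.002], [-0.001, 0.001, -1.0]]
ft_force: [0.3, 0.1, 0.5]
opening: 0.0699
grasp_force: 0.0
```

```bash
python3 f.py; python3 -c "
from h import *
print([proj('scene',[.5385,.058,z]) for z in(.16,.147,.125)])
im=np.load('pics/scene.npz')['pixels']; h=cv2.cvtColor(im,cv2.COLOR_RGB2HSV)
for r in [*range(158,164),*range(185,222,2)]: print(r,''.join('.' if h[r,c,1]>70 else 'abcdefghijklmnop'[h[r,c,2]//16] for c in range(278,320)))"
```

```text
F,T mean [ 0.33  0.4   0.55 -0.03 -0.06  0.01]
tool mm [1.772e+02 1.000e-01 1.298e+02] dist 0.22 az -61.0 el -89.9 pos [ 0.4908 -0.1133  0.2608] F [-0.1 -0.3  1.1]
zt [-0.001  0.001 -1.   ]
158 ........................................
159 ........................................
160 ........................................
161 ........................................
162 ........................................
163 ..................klmmmllll.............
164 ................lmjkmmmkjlmll...........
165 ..............kmmmijlmmkglmmml..........
166 .............jmmmmjikkkjglmmmml.........
167 .............lmmmmihjjjigjmmmmm.........
168 .............lmmmmiijjjighlmmmm.........
169 .............lmmmmjijjjigjmmmml.........
170 .............kmmmmllkkkkkmmmmmk.........
171 ............hjlmmmmmlllmmmmmmkih........
172 ...........kjijlmmmmmmmmmmmmkigg........
173 ...........ljiijkllmmmmmmlllihhgj.......
174 ..........kmjiiijjkllllllkjiihgfl.......
175 ..........lmliiiijjjjjjjjjiiihgjl.......
176 ..........kmmjiijjjjjjjjjjiiihill.......
177 ..........immljjjijjjjjjjjiihillj.......
178 ......
[... 847 characters left out ...]
..................gheefffff...............
195 ..................ijjjjjiig...............
197 ..................ijjjjjjig...............
199 ..................ijjjjjjihgggh...........
201 ............llkklkjjjjjjjihggfli..........
203 .........klmmlllljijjjjjjihggjlmh.........
205 ..........lmmmmmkijjjjjjjihgjmmmm.........
207 ..........hlmmmlkjjkkkkjjjihkmmmml........
209 ...........jlmmmlkkkkkkkkjjjlmmmmmi.......
211 ............klmmmmmllllllklmmmmmmmmi......
213 ............hlmmmmlmmmmmmmllmmmlkllm......
215 .............ilmlmmmlklmlkjjjjjjjkkk......
217 ..............kjijjjjjkjjii...............
219 ..........................................
221 ..........................................
```

The collar sits flat and centred on the head, the spigot stands through the bore and the stand is upright. Handing in.

```bash
python3 -c "
from rig import *
print(finish_job())"
```

```text
the job is handed in; nothing more can be done
None
```

The stand was tipped upright with light finger pushes, the collar was lowered over the spigot until it lay flat on the head, and the job was handed in at about 27 s with nothing else deliberately touched.

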